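Select test circuit five and start the pressure test

TASK

With a fingertip, push the pointer of the pressure-test unit's selector clockwise, click by click, until it rests in its fifth position (the mark with five dots), then press the large round start button fully down and let it come back. Press start only when the selector is at five, leave the small stop button alone, and work gently: nothing is gripped, lifted or knocked about, and the loose things stay where they are. Finish clear of everything, with the selector still at five.

Things in the scene. Friction and masses are not known exactly. Their poses are not given: they have to be found in the camera images.
- unit: pressure-test unit: blue case, level bare-metal top panel, fixed; 240 mm deep (its x), 400 wide (y), 100 high. Origin at its underside's centre; x points to its rear, y to its left, z up. On the panel: selector axis at x -20, y +75 mm; large start button at -70, -95; small stop button at -70, -160; flat round gauge, 68 mm across, 13 high, at +65, -115.
- selector (a joint): angle in rad, growing clockwise seen from above. Six clicked positions 0.6 apart: first = 0 (end stop), 0.6, 1.2, 1.8, fifth = 2.4, sixth = 3.0 (end stop). Starts at rest in the first, second or third. Past half-way between two positions springs snap it into the next; a click takes some 4 to 5 N at 50 mm from the axis. At angle q the pointer stands 1.5 - q anticlockwise of the unit's +x axis.
- selector_axis (a point): on the selector's turning axis, 23 mm above the panel, half-way up the pointer bar. Round black boss, 46 mm across, its top 21 mm above the panel. Flat marks on the panel round it: a tick at each position and 1, 2, 3, 4, 5 or 6 dots outside it.
- selector_tip (a point): the pointer's tip, 62 mm from the axis, 23 mm above the panel. The pointer is an upright black bar 12 mm thick with a white line on top, running from the axis out to this tip only on one side; its underside is 10 mm and its top 36 mm above the panel.
- start_top (a point): centre of the top of the large grey start button, 36 mm across, standing 22 mm above the panel; it goes straight down
- start (a joint): travel of the start button in m, 0 out to 0.006 fully down; a spring returns it, about 5 N holds it fully down; counts as pressed from 0.004
- stop_top (a point): centre of the top of the small stop button, 18 mm across, standing 21 mm above the panel
- stop (a joint): travel of the small stop button in m, 0 out to 0.005 fully down
- union_nut: bystander: brass hexagon union nut, 34 mm across the flats, 28 mm high, standing loose on the unit's top panel; origin at its underside's centre
- nipple: bystander: short steel pipe nipple, 26 mm diameter, 42 mm high, standing loose on the unit's top panel between the selector and the start button; origin at its underside's centre
- tape: bystander: tape measure on the bench, 70 x 36 x 62 mm high; origin at its underside's centre
- tee: bystander: brass pipe tee lying on the bench, 70 mm long, 32 mm thick; origin at its underside's centre
- sealant: bystander: round jar on the bench, 56 mm diameter, 120 mm high; origin at its underside's centre
- spanner: bystander: flat spanner on the bench, 200 mm long
- calculator: bystander: pocket calculator on the bench, 150 x 80 x 14 mm; origin at its underside's centre

How it is judged:
By the outcome, as a careful person would: the job done as asked, in the order asked, and still so for the second after the job is handed in, with the robot touching nothing.
It also fails if it takes over 58 s, if anything falls off the work surface, if the arm or the gripper's body presses on something with over 40 N, if the wrist force passes 120 N, or if a joint passes its speed limit or range.

ROBOT

A 6-joint arm with a two-finger parallel gripper is mounted at the origin on the work surface. World frame = base frame: x ahead of the robot, y to its left, z up, the work surface at z = 0. Lengths are in mm, angles in rad, forces in N, time in s.
With the tool pointing down it reaches from about 250 to 725 mm from the base axis. Payload 4 kg.
Tool frame: the origin (TCP) lies at the very end of the fingers, on their centre line; the grasp point (between the pads) lies behind it (arm.tcp_to_grasp is the z of the grasp point in the tool frame, in mm); z points along the fingers, y is the line along which they close (so a half turn about z gives the same grasp; the last joint's range is limited). The gripper opens to 85 mm and grips with 20 to 120 N. Pads are 22 mm wide; open, the fingers measure 114 mm over their backs; the gripper's body (76 mm by 85 mm) begins 54 mm behind the grasp point. The pads swing forward as they close: fully open they stand 13 mm farther back than shut.
Start: joints at [-1.236, 0.241, 0.005, 1.335, 0, 1.571], TCP at [164.288, -472.238, 231.306] pointing down, gripper open.
Joint ranges: [-2.72, 2.72], [-1.05, 1.87], [-1.09, 1.28], [-1.99, 2.15], [-1.42, 1.44], [-3.14, 3.14]. Speed limits (rad/s): [2.79, 2.79, 3.14, 3.14, 3.14, 3.14].

INTERFACE

Orientations are given as a rotation vector (axis times angle).
In Python, from cell import readout, imaging, order, arm gives the robot as it stands. The module is installed in compiled form; this text tells all that it offers.
- The arm moves only by the tool play_rows, never from a script. Its argument "commands" is a list of rows, each an object with "travel": the shift along the tool's x, y, z in units of 25 mm (1.0 is 25 mm), a list of three; "turn": the turn about the tool's z in rad; "hand": the finger opening in mm, from 0 to 85.4. In form: [{"travel": [x, y, z], "turn": turn, "hand": hand}, ...]. A call has 1 to 10 rows; each row shifts and turns the commanded pose from where the row before left it, along the tool's axes as they then stand; what a row does not reach is not made up. A row lasts 1/8 s, in which the tool goes at most 62.5 mm and 10.7 degrees, less where a joint would pass 70% of its speed; a pose out of reach is approached as far as the arm can. A call is refused whole if a number of a shift passes 1 or a number of a turn 0.188, either way. A call with a gripper value outside its range is refused whole. The fingers move at their own pace and stop on an object; "grip_force" is the grip in N (left out, the last holds). Time passes only in rows, so rows that do not move let the fingers close. It gives the time, the measured TCP pose, the force, the opening and the grip force at its end, in the units of the state.
- readout.get_obs(): the state, without advancing time (a new reading comes with each control period).
- imaging.snapshot(name): name is "side" or "top"; returns (picture, depth): 384x512x3 uint8, red, green, blue; 384x512 float32, mm along the optical axis (not along the pixel's ray), 0 where there is no reading.
- imaging.camera_model(name): a dict with "fx", "fy", "cx", "cy" (pixels), "dist_coeffs" ([k1, k2, p1, p2, k3] as OpenCV has them; the pictures are not rectified), "R" (3x3) and "t" (3): a world point X has camera coordinates R X + t. Camera axes: x right, y down, z forward; pixel columns grow to the right and rows downward; lengths in mm; the calibration is good to about 2 mm. A picture is of the moment at which its call begins. camera_model takes no time and is no camera call.
- order.hand_in(): hands the job in; it is judged then, once.
The state is a dict: "time": time; "qpos": joint angles; "qd": joint speeds; "effort": joint torques, N m; "ee_pos": TCP position; "tcp_rot": TCP orientation; "contact_force": force on the tool from outside, world axes, zero at the start; "ft_torque": the same for the moment, N m; "opening": finger opening in mm; "gripper_force": force on a finger pad.
Only numpy, scipy, OpenCV 4.12 (cv2) and the standard library are available. Lean on these libraries where they do the work, as an engineer would, in place of code of your own. Each camera call takes 0.05 s, during which the arm holds its last target. There are 200 camera calls.

## Working session

There is one attempt and no reset: what is moved stays moved. The work goes in short steps, Python scripts to look and compute and a tool call to move; the robot and the scene stay as the last step left them, time stands still between calls to the robot, and variables do not carry over. Pictures are saved under pics/ and viewed, at most 10 in all, crops included, and the job is handed in when it is done.

Besides the shell and the picture viewer there is one more tool, called after "Emit:" as a command line: name --argument value ..., lists and objects as JSON in quotes. play_rows: Moves the arm, as the interface text tells. Its arguments: {"type":"object","properties":{"commands":{"type":"array"},"grip_force":{"type":"number"}},"required":["commands"]}

```bash
mkdir -p pics
python3 - <<'E'
from cell import readout, imaging, arm
import cv2,numpy as np
o=readout.get_obs(); print({k:np.round(v,3).tolist() for k,v in o.items()}); print(arm.tcp_to_grasp)
for n in ("top","side"):
    p,d=imaging.snapshot(n); np.savez(f"{n}0.npz",p=p,d=d); cv2.imwrite(f"pics/{n}0.png",p[:,:,::-1])
    m=imaging.camera_model(n); print(n,m)
E
```

```text
{'time': 0.0, 'qpos': [-1.236, 0.241, 0.004, 1.335, -0.0, 1.571], 'qd': [-0.0, 0.001, -0.001, -0.0, 0.001, 0.001], 'effort': [0.0, -37.231, 25.241, 0.017, 0.0, 0.0], 'ee_pos': [164.071, -471.645, 230.411], 'tcp_rot': [-3.096, -0.523, 0.001], 'contact_force': [0.539, -0.788, -0.025], 'ft_torque': [-0.003, -0.009, -0.046], 'gripper_force': 0.0, 'opening': 85.485}
-18.700000000000003
top {'fx': 429.6460187664764, 'fy': 429.6460187664764, 'cx': 252.38430189380793, 'cy': 188.15904882568532, 'dist_coeffs': array([-0.05963366,  0.        ,  0.        ,  0.        ,  0.        ]), 'R': array([[ 0.0142983 , -0.99973172,  0.01822211],
       [-0.98618397, -0.01710777, -0.16476802],
       [ 0.16503555, -0.01561445, -0.98616401]]), 't': array([ -38.38418486,  566.78283443, 1428.89511769])}
side {'fx': 391.01247143332034, 'fy': 391.01247143332034, 'cx': 259.8446075542714, 'cy': 186.4218864205431, 'dist_coeffs': array([-0.04582137,  0.        ,  0.        ,  0.        ,  0.        ]), 'R': array([[ 0.99756915, -0.06916595,  0.00847753],
       [-0.03376649, -0.58622084, -0.80944731],
       [ 0.0609559 ,  0.80719341, -0.58713132]]), 't': array([-528.17301983,  112.07165183, 1113.06960576])}
```

View pics/top0.png

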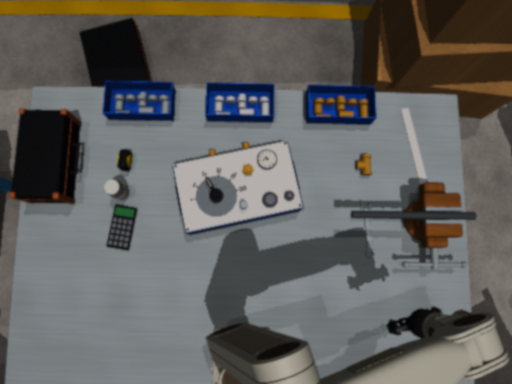

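View pics/side0.png

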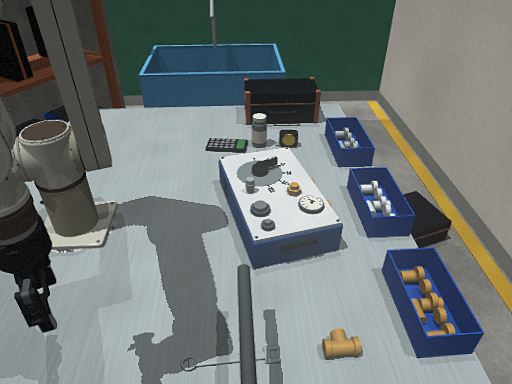

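The top view shows the unit's panel with corners at about (174,163), (290,141), (301,208) and (187,233). The selector is at (216,195) with its pointer going up and left, start at (270,199), stop at (289,195), the nipple at (243,204) and the nut at (248,169). The side view agrees with this.

```bash
cat > h.py <<'E'
import numpy as np,cv2
from cell import imaging
def ray(n,uv,z):
    m=imaging.camera_model(n); K=np.array([[m['fx'],0,m['cx']],[0,m['fy'],m['cy']],[0,0,1]])
    q=cv2.undistortPoints(np.float64(uv).reshape(-1,1,2),K,m['dist_coeffs']).reshape(-1,2)
    R=m['R'];c=-R.T@m['t']; D=np.c_[q,np.ones(len(q))]@R
    return c+D*((z-c[2])/D[:,2])[:,None]
def proj(n,X):
    m=imaging.camera_model(n); K=np.array([[m['fx'],0,m['cx']],[0,m['fy'],m['cy']],[0,0,1]])
    return cv2.projectPoints(np.float64(X).reshape(-1,1,3),cv2.Rodrigues(m['R'])[0],m['t'],K,m['dist_coeffs'])[0].reshape(-1,2)
def U2W(P,o,yaw):
    c,s=np.cos(yaw),np.sin(yaw); P=np.atleast_2d(P)
    return P[:,:2]@np.array([[c,s],[-s,c]])+o
E
python3 - <<'E'
from h import *
p=np.load('top0.npz')['p']; g=p.min(2)
m=np.zeros_like(g); m[135:240,165:310]=(g[135:240,165:310]>175)
m=cv2.morphologyEx(m,cv2.MORPH_CLOSE,np.ones((3,3)))
cs=max(cv2.findContours(m,cv2.RETR_EXTERNAL,cv2.CHAIN_APPROX_NONE)[0],key=cv2.contourArea)
W=ray('top',cv2.convexHull(cs).reshape(-1,2),100)[:,:2].astype(np.float32)
r=cv2.minAreaRect(W); print(r)
o=np.array(r[0]); b=cv2.boxPoints(r); e=[b[1]-b[0],b[2]-b[1]]; L=max(e,key=np.linalg.norm); L=L*np.sign(L[1]); yaw=np.arctan2(-L[0],L[1]); print(o,yaw)
f=np.array([[-20,75],[-70,-95],[-70,-160],[65,-115]]); w=U2W(f,o,yaw); print(w.round(1))
z=[121,122,121,113]; v=p.copy()
pts=proj('top',np.c_[w,z]); print(pts.round(1))
x0,y0=165,130;k=5
im=cv2.resize(p[y0:y0+110,x0:x0+150],None,fx=k,fy=k,interpolation=cv2.INTER_CUBIC)
for a in pts: cv2.drawMarker(im,tuple(int(t) for t in ((a-[x0,y0]+.5)*k)),(255,0,0),cv2.MARKER_CROSS,12,1)
for q in range(6):
    a=yaw+1.5-.6*q; t=proj('top',[[w[0][0]+62*np.cos(a),w[0][1]+62*np.sin(a),136]])[0]
    cv2.circle(im,tuple(int(t) for t in ((t-[x0,y0]+.5)*k)),3,(255,0,255),1)
cv2.imwrite('pics/crop1.png',im[:,:,::-1])
E
```

```text
Traceback (most recent call last):
ValueError: max() iterable argument is empty
```

```bash
cat > m.py <<'E'
from h import *
import sys
def unit(p):
    hsv=cv2.cvtColor(p,cv2.COLOR_RGB2HSV); g=p.min(2)
    c=g[135:240,165:310]; t,_=cv2.threshold(c,0,255,cv2.THRESH_OTSU); print('otsu',t,c.max(),np.median(c),p[150:153,200],p[215,250])
    t=(np.percentile(c,80)+np.median(g[250:300,60:160]))/2; print(t)
    m=np.zeros_like(g); m[135:240,165:310]=c>t
    m=cv2.morphologyEx(m,cv2.MORPH_OPEN,np.ones((3,3)))
    cs=max(cv2.findContours(m,cv2.RETR_EXTERNAL,cv2.CHAIN_APPROX_NONE)[0],key=cv2.contourArea)
    W=ray('top',cv2.convexHull(cs).reshape(-1,2),100)[:,:2].astype(np.float32)
    r=cv2.minAreaRect(W); print(r)
    o=np.array(r[0]); b=cv2.boxPoints(r); e=[b[1]-b[0],b[2]-b[1]]; L=max(e,key=np.linalg.norm); L=L*np.sign(L[1]); yaw=np.arctan2(-L[0],L[1]); print(o,yaw)
    return o,yaw
def draw(p,o,yaw,name):
    f=np.array([[-20,75],[-70,-95],[-70,-160],[65,-115]]); w=U2W(f,o,yaw); print(w.round(1))
    pts=proj('top',np.c_[w,[121,122,121,113]]); print(pts.round(1))
    x0,y0=165,130;k=5
    im=cv2.resize(p[y0:y0+110,x0:x0+150],None,fx=k,fy=k,interpolation=cv2.INTER_CUBIC)
    for a in pts: cv2.drawMarker(im,tuple(int(t) for t in ((a-[x0,y0]+.5)*k)),(255,0,0),cv2.MARKER_CROSS,12,1)
    for q in range(6):
        a=yaw+1.5-.6*q; t=proj('top',[[w[0][0]+62*np.cos(a),w[0][1]+62*np.sin(a),136]])[0]
        cv2.circle(im,tuple(int(t) for t in ((t-[x0,y0]+.5)*k)),3,(255,0,255),1)
    cv2.imwrite(name,im[:,:,::-1])
if __name__=='__main__':
    p=np.load('top0.npz')['p']; o,y=unit(p); draw(p,o,y,'pics/crop1.png')
E
python3 m.py
```

```text
otsu 138.0 173 128.0 [[124 130 133]
 [125 132 134]
 [125 132 133]] [180 175 172]
148.5
((567.6104736328125, 22.92791748046875), (226.7751922607422, 388.1152038574219), 13.082695007324219)
[567.61047363  22.92791748] 0.22833616
[[ 531.2   91.5]
 [ 520.9  -85.5]
 [ 535.6 -148.8]
 [ 657.   -74.4]]
[[215.5 194.8]
 [269.8 198.7]
 [289.2 194.6]
 [266.7 158.5]]
```

View pics/crop1.png

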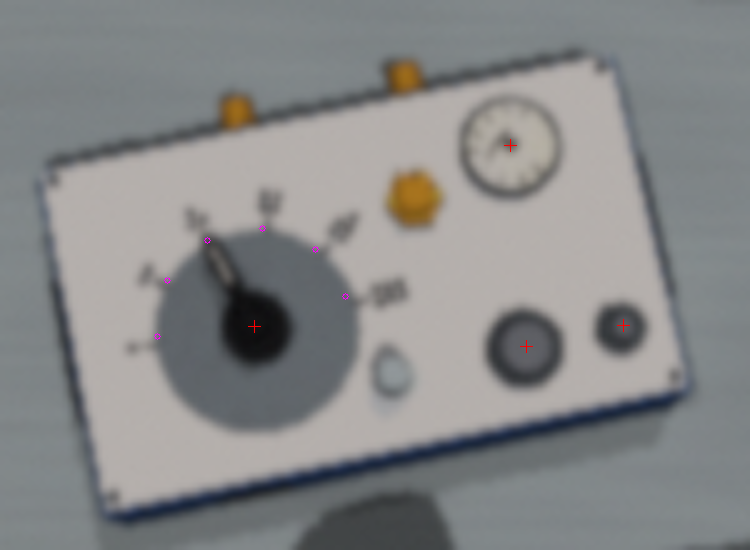

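The projected features line up with the picture: start at crop (525,347), stop at (622,325), selector axis at (254,326). The pointer, tip at crop (210,245), lies on the third mark, so it needs two clicks. I'll set out with the fingers closing on the way.

Emit:
play_rows --commands '[{"travel": [0.5, -0.45, 0], "turn": 0, "hand": 0}, {"travel": [0.94, -0.85, 0], "turn": 0, "hand": 0}, {"travel": [0.94, -0.85, 0], "turn": 0, "hand": 0}, {"travel": [0.94, -0.85, 0], "turn": 0, "hand": 0}, {"travel": [0.94, -0.85, 0], "turn": 0, "hand": 0}, {"travel": [0.94, -0.85, 0], "turn": 0, "hand": 0}, {"travel": [0.94, -0.85, 0], "turn": 0, "hand": 0}, {"travel": [0.94, -0.85, 0], "turn": 0, "hand": 0}, {"travel": [0.5, -0.45, 0], "turn": 0, "hand": 0}]' --grip_force 20

```text
time: 1.23
ee_pos: [287.2, -245.9, 231.2]
tcp_rot: [-3.096, -0.527, -0.0]
contact_force: [0.0, -0.6, -0.9]
opening: -0.1
gripper_force: 0.0
```

Emit:
play_rows --commands '[{"travel": [0.5, -0.5, 0], "turn": 0, "hand": 0}, {"travel": [0.94, -0.98, 0], "turn": 0, "hand": 0}, {"travel": [0.94, -0.98, 0], "turn": 0, "hand": 0}, {"travel": [0.94, -0.98, 0], "turn": 0, "hand": 0}, {"travel": [0.94, -0.98, 0], "turn": 0, "hand": 0}, {"travel": [0.94, -0.98, 0], "turn": 0, "hand": 0}, {"travel": [0.94, -0.98, 0], "turn": 0, "hand": 0}, {"travel": [0.94, -0.98, 0], "turn": 0, "hand": 0}, {"travel": [0.94, -0.98, 0], "turn": 0, "hand": 0}, {"travel": [0.94, -0.98, 0], "turn": 0, "hand": 0}]'

```text
time: 2.48
ee_pos: [421.4, 47.2, 231.2]
tcp_rot: [-3.097, -0.525, 0.001]
contact_force: [-0.2, 0.1, 1.2]
opening: -0.2
gripper_force: 0.0
```

Emit:
play_rows --commands '[{"travel": [0.94, -0.98, 0], "turn": 0, "hand": 0}, {"travel": [0.94, -0.98, 0], "turn": -0.1, "hand": 0}, {"travel": [0, 0, 0], "turn": -0.18, "hand": 0}, {"travel": [0, 0, 0], "turn": -0.18, "hand": 0}, {"travel": [0, 0, 0], "turn": -0.18, "hand": 0}, {"travel": [0, 0, 0], "turn": -0.18, "hand": 0}, {"travel": [0, 0, 0], "turn": -0.18, "hand": 0}, {"travel": [0, 0, 0], "turn": -0.18, "hand": 0}, {"travel": [0, 0, 0], "turn": -0.18, "hand": 0}, {"travel": [0, 0, 0], "turn": -0.18, "hand": 0}]'

```text
time: 3.72
ee_pos: [449.2, 107.7, 231.1]
tcp_rot: [-1.851, -2.538, 0.001]
contact_force: [0.4, 0.8, 0.1]
opening: -0.2
gripper_force: 0.0
```

```bash
cat > go.py <<'E'
import sys,numpy as np
from scipy.spatial.transform import Rotation as Ro
from cell import readout
s=readout.get_obs(); R=Ro.from_rotvec(s['tcp_rot']).as_matrix()
print('t',round(s['time'],2),'pos',np.round(s['ee_pos'],1),'yaw',round(np.arctan2(R[1,0],R[0,0]),3),'open',round(s['opening'],1),'F',np.round(s['contact_force'],1),'q',np.round(s['qpos'],2))
def to(X): print('to',np.round(X,1),'tool units',np.round(R.T@(np.array(X)-s['ee_pos'])/25,3))
E
python3 - <<'E'
from go import *
A=np.array([531.2,91.5]);th=.528;u=np.array([np.cos(th),np.sin(th)]);n=np.array([-u[1],u[0]])
to([*(A+48*u+37*n),230]);to([*(A+48*u+37*n),117])
E
```

```text
t 3.73 pos [449.2 107.7 231.1] yaw 1.881 open -0.2 F [0.4 0.8 0.1] q [ 0.24  0.17 -0.09  1.32  0.    1.5 ]
to [554.  147.6 230. ] tool units [0.239 4.482 0.042]
to [554.  147.6 117. ] tool units [0.237 4.486 4.562]
```

Emit:
play_rows --commands '[{"travel": [0.04, 0.5, 0], "turn": 0, "hand": 0}, {"travel": [0.04, 0.9, 0], "turn": 0, "hand": 0}, {"travel": [0.04, 0.9, 0], "turn": 0, "hand": 0}, {"travel": [0.04, 0.9, 0], "turn": 0, "hand": 0}, {"travel": [0.04, 0.8, 0.3], "turn": 0, "hand": 0}, {"travel": [0.04, 0.48, 0.6], "turn": 0, "hand": 0}, {"travel": [0, 0, 0.6], "turn": -0.11, "hand": 0}, {"travel": [0, 0, 0.5], "turn": -0.11, "hand": 0}, {"travel": [0, 0, 0.2], "turn": 0, "hand": 0}, {"travel": [0, 0, 0], "turn": 0, "hand": 0}]'

```text
time: 4.97
ee_pos: [554.9, 146.5, 175.7]
tcp_rot: [-1.573, -2.719, 0.001]
contact_force: [-0.5, 0.8, -0.3]
opening: 0.1
gripper_force: 0.0
```

Run:
```python
from go import *
from m import *
A=np.array([531.2,91.5]);th=.528;u=np.array([np.cos(th),np.sin(th)]);n=np.array([-u[1],u[0]])
to([*(A+48*u+37*n),117]);to([*(A+48*u+19*n),117])
p,d=imaging.snapshot('side'); im=cv2.resize(p[120:280,190:350],None,fx=3.6,fy=3.6,interpolation=cv2.INTER_CUBIC); cv2.imwrite('pics/s1.png',im[:,:,::-1])
```

```text
t 4.97 pos [554.9 146.5 175.7] yaw 2.093 open 0.1 F [-0.5  0.8 -0.3] q [0.26 0.42 0.11 1.26 0.   1.31]
to [554.  147.6 117. ] tool units [ 0.058 -0.005  2.347]
to [563.1 132.1 117. ] tool units [-6.620e-01 -1.000e-03  2.347e+00]
```

View pics/s1.png

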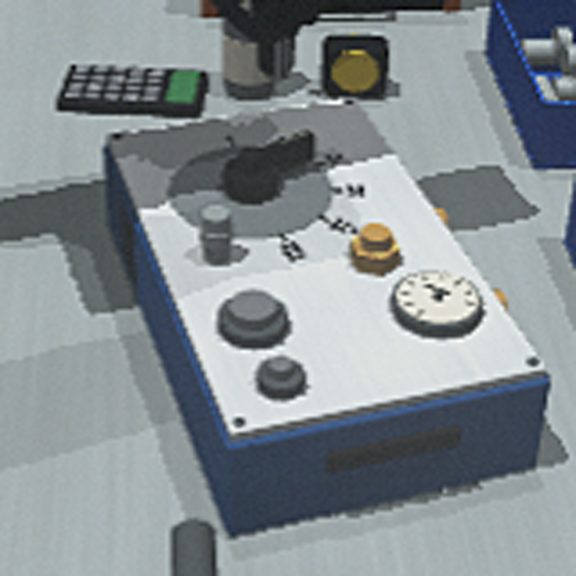

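The side view shows the gripper behind the selector at crop (250,10), clear of the jar and tape. The pointer's tip is at crop (305,150), and the nipple at (216,235) is well clear. I'll descend and do the first click.

Emit:
play_rows --commands '[{"travel": [0.06, 0, 0.4], "turn": 0, "hand": 0}, {"travel": [0, 0, 0.5], "turn": 0, "hand": 0}, {"travel": [0, 0, 0.5], "turn": 0, "hand": 0}, {"travel": [0, 0, 0.5], "turn": 0, "hand": 0}, {"travel": [0, 0, 0.3], "turn": 0, "hand": 0}, {"travel": [0, 0, 0.12], "turn": 0, "hand": 0}, {"travel": [0, 0, 0], "turn": 0, "hand": 0}]'

```text
time: 5.9
ee_pos: [554.7, 147.7, 118.3]
tcp_rot: [-1.57, -2.721, 0.0]
contact_force: [-0.3, 0.2, -0.6]
opening: -0.1
gripper_force: 0.0
```

Emit:
play_rows --commands '[{"travel": [-0.2, 0, 0], "turn": 0, "hand": 0}, {"travel": [-0.2, 0, 0], "turn": 0, "hand": 0}, {"travel": [-0.2, 0, 0], "turn": 0, "hand": 0}, {"travel": [-0.1, 0, 0], "turn": 0, "hand": 0}, {"travel": [0, 0, 0], "turn": 0, "hand": 0}]'

```text
time: 6.52
ee_pos: [563.5, 132.3, 118.3]
tcp_rot: [-1.571, -2.721, -0.0]
contact_force: [0.2, -0.3, 0.6]
opening: 0.4
gripper_force: 0.0
```

```bash
cat > loc.py <<'E'
from go import *
A=np.array([531.2,91.5]);d=s['ee_pos'][:2]-A
yt=np.arctan2(R[1,1],R[0,1]);c,sn=np.cos(yt),np.sin(yt)
print('tool-y angle',round(yt,3),'local along',round(d@[c,sn],1),'offset',round(d@[-sn,c],1), 'pointer q if touching',round(.228+1.5-yt-0,3))
E
python3 loc.py
```

```text
t 6.53 pos [563.5 132.3 118.3] yaw 2.094 open 0.4 F [ 0.2 -0.3  0.6] q [0.23 0.46 0.03 1.13 0.   1.28]
tool-y angle 0.523 local along 48.3 offset 19.2 pointer q if touching 1.205
```

Emit:
play_rows --commands '[{"travel": [-0.08, 0, 0], "turn": 0, "hand": 0}, {"travel": [-0.136, 0.045, 0], "turn": 0.07, "hand": 0}, {"travel": [-0.136, 0.045, 0], "turn": 0.07, "hand": 0}, {"travel": [-0.136, 0.045, 0], "turn": 0.07, "hand": 0}]'

```text
time: 7.02
ee_pos: [569.8, 127.2, 117.6]
tcp_rot: [-1.84, -2.535, -0.006]
contact_force: [-3.4, 13.4, -0.5]
opening: 0.2
gripper_force: 6.6
```

```bash
python3 loc.py
```

```text
t 7.03 pos [569.8 127.2 117.6] yaw 1.886 open 0.2 F [-3.4 13.4 -0.5] q [0.21 0.48 0.04 1.14 0.01 1.47]
tool-y angle 0.315 local along 47.8 offset 22.0 pointer q if touching 1.413
```

Emit:
play_rows --commands '[{"travel": [0, 0, 0], "turn": 0, "hand": 0}, {"travel": [0, 0, 0], "turn": 0, "hand": 0}]'

```text
time: 7.28
ee_pos: [569.8, 127.3, 117.6]
tcp_rot: [-1.837, -2.538, -0.006]
contact_force: [-3.6, 10.3, -1.1]
opening: -0.2
gripper_force: 5.4
```

```bash
python3 loc.py
python3 - <<'E'
from m import *
p,d=imaging.snapshot('top'); im1=cv2.resize(p[160:225,180:260],None,fx=5,fy=5,interpolation=cv2.INTER_CUBIC)
p,d=imaging.snapshot('side'); im2=cv2.resize(p[130:195,220:300],None,fx=5,fy=5,interpolation=cv2.INTER_CUBIC)
cv2.imwrite('pics/c2.png',np.hstack([im1,im2])[:,:,::-1])
E
```

```text
t 7.28 pos [569.8 127.3 117.6] yaw 1.888 open -0.2 F [-3.6 10.3 -1.1] q [0.22 0.48 0.04 1.14 0.01 1.47]
tool-y angle 0.318 local along 47.8 offset 21.9 pointer q if touching 1.41
```

View pics/c2.png

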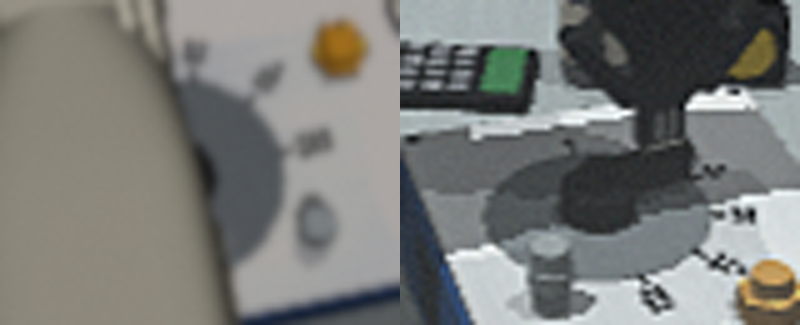

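The right half (side view) shows the finger against the bar's far side, crop (665,125). The bar's tip, (690,155), has moved from mark three towards mark four, so I continue.

Emit:
play_rows --commands '[{"travel": [-0.136, 0.05, 0], "turn": 0.07, "hand": 0}, {"travel": [-0.136, 0.05, 0], "turn": 0.07, "hand": 0}, {"travel": [0, 0, 0], "turn": 0, "hand": 0}]'

```text
time: 7.75
ee_pos: [576.1, 117.4, 118.2]
tcp_rot: [2.019, 2.407, -0.0]
contact_force: [-0.3, -0.4, -0.5]
opening: 0.2
gripper_force: 0.0
```

```bash
python3 loc.py
```

```text
t 7.75 pos [576.1 117.4 118.2] yaw 1.746 open 0.2 F [-0.3 -0.4 -0.5] q [ 0.2   0.48  0.05  1.14 -0.    1.6 ]
tool-y angle 0.175 local along 48.8 offset 17.7 pointer q if touching 1.553
```

The force dropped to zero, so it snapped to four. Now the second click.

Emit:
play_rows --commands '[{"travel": [-0.136, 0.05, 0], "turn": 0.07, "hand": 0}, {"travel": [-0.136, 0.05, 0], "turn": 0.07, "hand": 0}, {"travel": [-0.136, 0.05, 0], "turn": 0.07, "hand": 0}, {"travel": [-0.136, 0.05, 0], "turn": 0.07, "hand": 0}, {"travel": [-0.136, 0.05, 0], "turn": 0.07, "hand": 0}, {"travel": [-0.136, 0.05, 0], "turn": 0.07, "hand": 0}, {"travel": [0, 0, 0], "turn": 0, "hand": 0}]'

```text
time: 8.62
ee_pos: [583.7, 100.4, 117.9]
tcp_rot: [-2.47, -1.932, -0.007]
contact_force: [0.3, 9.2, -3.2]
opening: -0.0
gripper_force: 4.5
```

```bash
python3 loc.py
```

```text
t 8.62 pos [583.7 100.4 117.9] yaw 1.328 open -0.0 F [ 0.3  9.2 -3.2] q [0.17 0.49 0.07 1.15 0.01 1.98]
tool-y angle -0.243 local along 48.8 offset 21.3 pointer q if touching 1.971
```

Emit:
play_rows --commands '[{"travel": [-0.136, 0.05, 0], "turn": 0.07, "hand": 0}, {"travel": [-0.136, 0.05, 0], "turn": 0.07, "hand": 0}, {"travel": [0, 0, 0], "turn": 0, "hand": 0}]'

```text
time: 9.0
ee_pos: [584.0, 89.7, 118.3]
tcp_rot: [2.605, 1.756, -0.0]
contact_force: [1.6, 0.1, 0.8]
opening: -0.0
gripper_force: 0.0
```

```bash
python3 loc.py
```

```text
t 9.0 pos [584.   89.7 118.3] yaw 1.186 open -0.0 F [1.6 0.1 0.8] q [ 0.15  0.49  0.06  1.15 -0.    2.11]
tool-y angle -0.384 local along 49.7 offset 18.1 pointer q if touching 2.112
```

Emit:
play_rows --commands '[{"travel": [0.3, 0, 0], "turn": 0, "hand": 0}, {"travel": [0.3, 0, 0], "turn": 0, "hand": 0}, {"travel": [0, 0, -0.4], "turn": 0, "hand": 0}, {"travel": [0, 0, -0.8], "turn": 0, "hand": 0}, {"travel": [0, 0, -0.8], "turn": 0, "hand": 0}, {"travel": [0, 0, -0.8], "turn": 0, "hand": 0}, {"travel": [0, 0, -0.6], "turn": 0, "hand": 0}, {"travel": [0, 0, 0], "turn": 0, "hand": 0}]'

```text
time: 10.0
ee_pos: [590.6, 103.9, 205.1]
tcp_rot: [2.605, 1.753, 0.005]
contact_force: [-1.2, 0.8, 0.2]
opening: 0.2
gripper_force: 0.0
```

Emit:
play_rows --commands '[{"travel": [-0.5, 0.03, 0], "turn": 0, "hand": 0}, {"travel": [-0.9, 0.03, 0], "turn": 0, "hand": 0}, {"travel": [-0.9, 0.03, 0], "turn": 0, "hand": 0}, {"travel": [-0.9, 0.03, 0], "turn": 0, "hand": 0}, {"travel": [-0.9, 0.03, 0], "turn": 0, "hand": 0}, {"travel": [-0.9, 0.03, 0], "turn": 0, "hand": 0}, {"travel": [-0.9, 0.03, 0], "turn": 0, "hand": 0}, {"travel": [-0.9, 0.03, 0], "turn": 0, "hand": 0}, {"travel": [-0.9, 0.03, 0], "turn": 0, "hand": 0}, {"travel": [-0.4, 0.03, 0], "turn": 0, "hand": 0}]'

```text
time: 11.25
ee_pos: [519.7, -88.4, 203.5]
tcp_rot: [2.608, 1.752, 0.0]
contact_force: [0.1, 0.2, 0.2]
opening: -0.0
gripper_force: 0.0
```

Run:
```python
from go import *
from m import *
to([520.9,-85.5,130]); 
p,d=imaging.snapshot('top'); im1=cv2.resize(p[150:225,170:300],None,fx=5,fy=5,interpolation=cv2.INTER_CUBIC)[:, :400]
p,d=imaging.snapshot('side'); im2=cv2.resize(p[130:205,220:300],None,fx=5,fy=5,interpolation=cv2.INTER_CUBIC)
im3=cv2.resize(p[130:240,210:370],None,fx=4,fy=2.0); 
cv2.imwrite('pics/c3.png',np.hstack([im1,im2])[:,:,::-1])
```

```text
t 11.25 pos [519.7 -88.4 203.5] yaw 1.183 open -0.0 F [0.1 0.2 0.2] q [-0.17  0.31  0.02  1.29  0.    1.79]
to [520.9 -85.5 130. ] tool units [1.250e-01 2.000e-03 2.939e+00]
```

View pics/c3.png

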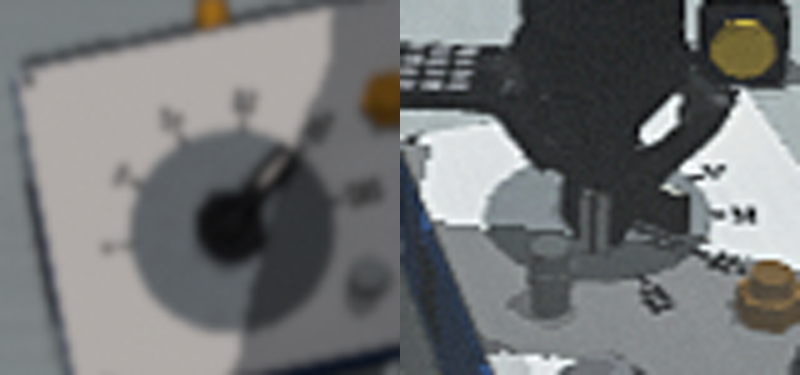

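The top view (left) shows the pointer's tip at crop (295,150) lying on the five-dot mark (320,125). The nipple is undisturbed. Now down onto start.

Emit:
play_rows --commands '[{"travel": [0.125, 0, 0.5], "turn": 0, "hand": 0}, {"travel": [0, 0, 0.8], "turn": 0, "hand": 0}, {"travel": [0, 0, 0.8], "turn": 0, "hand": 0}, {"travel": [0, 0, 0.6], "turn": 0, "hand": 0}, {"travel": [0, 0, 0.24], "turn": 0, "hand": 0}, {"travel": [0, 0, 0.1], "turn": 0, "hand": 0}, {"travel": [0, 0, 0], "turn": 0, "hand": 0}]'

```text
time: 12.22
ee_pos: [522.0, -83.8, 127.7]
tcp_rot: [2.606, 1.754, 0.001]
contact_force: [0.3, -0.2, -0.7]
opening: -0.2
gripper_force: 0.0
```

Run:
```python
from go import *
to([520.9,-85.5,116]); 
from m import *
p,d=imaging.snapshot('side'); im2=cv2.resize(p[140:260,210:350],None,fx=5,fy=5,interpolation=cv2.INTER_CUBIC)
cv2.imwrite('pics/c4.png',im2[:,:,::-1])
```

```text
t 12.22 pos [522.  -83.8 127.7] yaw 1.185 open -0.2 F [ 0.3 -0.2 -0.7] q [-0.16  0.36 -0.1   1.1  -0.    1.8 ]
to [520.9 -85.5 116. ] tool units [-0.08  -0.016  0.468]
```

View pics/c4.png

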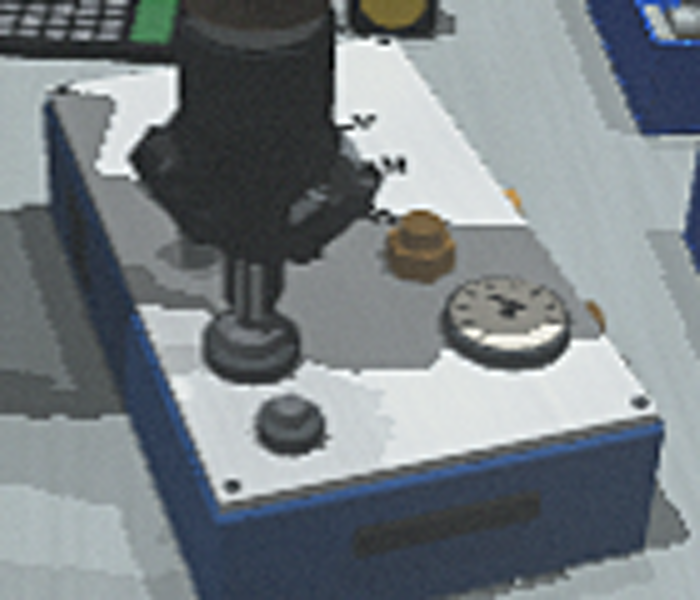

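The side view shows the finger centred just above the start button, crop (250,320), with stop at (290,420) untouched. Next I press down.

Emit:
play_rows --commands '[{"travel": [-0.07, 0, 0.15], "turn": 0, "hand": 0}, {"travel": [0, 0, 0.12], "turn": 0, "hand": 0}, {"travel": [0, 0, 0.1], "turn": 0, "hand": 0}, {"travel": [0, 0, 0.1], "turn": 0, "hand": 0}, {"travel": [0, 0, 0], "turn": 0, "hand": 0}]'

```text
time: 12.9
ee_pos: [521.2, -85.7, 116.1]
tcp_rot: [2.606, 1.753, 0.001]
contact_force: [-0.4, -1.5, 4.6]
opening: 0.1
gripper_force: 2.4
```

Emit:
play_rows --commands '[{"travel": [0, 0, 0.04], "turn": 0, "hand": 0}, {"travel": [0, 0, 0.03], "turn": 0, "hand": 0}, {"travel": [0, 0, 0], "turn": 0, "hand": 0}]'

```text
time: 13.28
ee_pos: [521.3, -85.8, 115.9]
tcp_rot: [2.605, 1.753, 0.002]
contact_force: [-5.0, -0.9, 14.1]
opening: 0.2
gripper_force: 6.9
```

The force jumped to 14 N with no further travel, so the button is fully down. I release it and retreat.

Emit:
play_rows --commands '[{"travel": [0, 0, -0.15], "turn": 0, "hand": 0}, {"travel": [0, 0, -0.25], "turn": 0, "hand": 0}, {"travel": [0, 0, -0.6], "turn": 0, "hand": 0}, {"travel": [0, 0, -0.9], "turn": 0, "hand": 0}, {"travel": [0, 0, -0.9], "turn": 0, "hand": 0}, {"travel": [0, 0, -0.9], "turn": 0, "hand": 0}, {"travel": [0, 0, -0.6], "turn": 0, "hand": 0}]'

```text
time: 14.15
ee_pos: [521.3, -85.3, 222.8]
tcp_rot: [2.606, 1.754, 0.002]
contact_force: [0.0, -0.0, -0.3]
opening: -0.2
gripper_force: 0.0
```

Emit:
play_rows --commands '[{"travel": [-0.4, -0.4, 0], "turn": 0, "hand": 0}, {"travel": [-0.8, -0.8, 0], "turn": 0, "hand": 0}, {"travel": [-0.8, -0.8, 0], "turn": 0, "hand": 0}, {"travel": [-0.8, -0.8, 0], "turn": 0, "hand": 0}, {"travel": [-0.8, -0.8, 0], "turn": 0, "hand": 0}, {"travel": [-0.8, -0.8, 0], "turn": 0, "hand": 0}, {"travel": [-0.8, -0.8, 0], "turn": 0, "hand": 0}, {"travel": [-0.4, -0.4, 0], "turn": 0, "hand": 0}, {"travel": [0, 0, 0], "turn": 0, "hand": 0}, {"travel": [0, 0, 0], "turn": 0, "hand": 0}]'

```text
time: 15.4
ee_pos: [339.1, -162.4, 221.2]
tcp_rot: [2.606, 1.754, 0.001]
contact_force: [0.6, -0.4, -0.5]
opening: -0.1
gripper_force: 0.0
```

Run:
```python
from go import *
from m import *
p,d=imaging.snapshot('top'); im1=cv2.resize(p[130:240,165:310],None,fx=2.7,fy=5,interpolation=cv2.INTER_CUBIC)
q,d=imaging.snapshot('side'); im2=cv2.resize(q[130:240,210:350],None,fx=2.8,fy=5,interpolation=cv2.INTER_CUBIC)
cv2.imwrite('pics/c5.png',np.hstack([im1,im2])[:,:,::-1])
```

```text
t 15.4 pos [ 339.1 -162.4  221.2] yaw 1.185 open -0.1 F [ 0.6 -0.4 -0.5] q [-0.45 -0.   -0.3   1.27  0.    1.51]
```

View pics/c5.png

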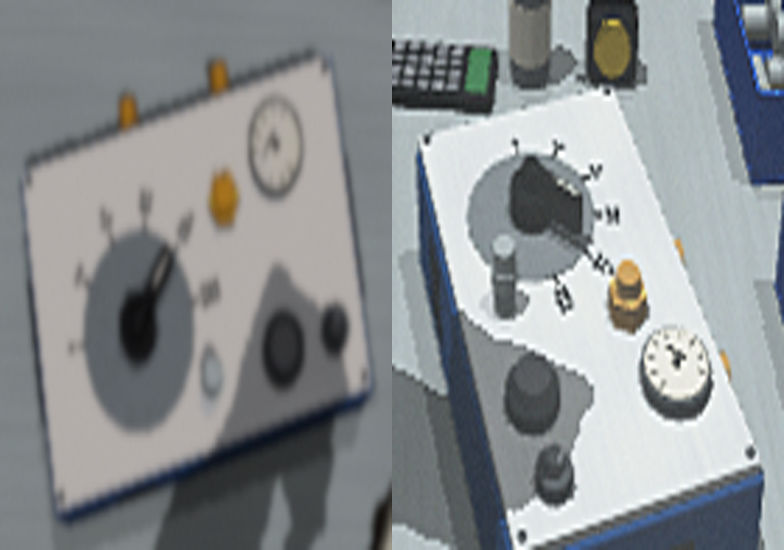

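In both halves the pointer lies on the five-dot mark (left crop, tip at (172,250)). Start is back up, the nut and nipple are in place, and the arm is clear.

```bash
python3 -c "
from cell import order
print(order.hand_in())"
```

```text
the job is handed in; nothing more can be done
None
```

The job is handed in: the selector rests at five, start was pressed fully down once and came back, stop was not touched, the loose things on the panel stayed in place, and the arm finished clear at about 15 s.

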